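# Slide a phone sled past its spring catch to the test head

## Robot

A 6-joint arm with a two-finger parallel gripper is mounted at the origin on a cart in front of the work surface, level with it; the furniture and walls round the work are solid. World frame = base frame: x ahead of the robot, y to its left, z up, the work surface at z = 0. Lengths are in m, angles in rad, forces in N, time in s.
With the tool pointing down it reaches from about 0.35 to 0.975 m from the base axis. Payload 4.9 kg.
Tool frame: the origin (TCP) lies between the finger pads; the fingertips stand 11 mm ahead of it and the grasp point (between the pads) lies 8 mm behind it; z points along the fingers, y is the line along which they close (so a half turn about z gives the same grasp; the last joint's range is limited). The gripper opens to 85 mm and grips with 20 to 120 N. Pads are 22 mm wide; open, the fingers measure 114 mm over their backs; the gripper's body (76 mm by 85 mm) begins 54 mm behind the grasp point. The pads swing forward as they close: fully open they stand 13 mm farther back than shut.
Start: joints at [-1.389, 0.053, 1.613, -0, 1.476, -0.119], TCP at [0.185, -0.597, 0.242] pointing down, gripper open.
Joint ranges: [-3.01, 3.01], [-1.01, 2.22], [0.06, 2.58], [-1.02, 4.17], [0.09, 2.62], [-3.14, 3.14]. Speed limits (rad/s): [2.57, 2.57, 3.14, 3.14, 3.14, 3.14].

## Interface

Orientations are given as [roll, pitch, yaw] about the fixed x, y, z axes, in that order (R = Rz(yaw) Ry(pitch) Rx(roll)).
In Python, from cell import * gives the robot as it stands.
- The arm moves only by the shell command python3 -m creep 'ROWS' [FORCE]. ROWS is JSON, a list of rows, each a list of 5 numbers: the shift along the tool's x, y, z in cm, then the turn about the tool's z in rad, then the opening in per cent of the stroke, from 0 (shut) to 100 (fully open). In form: [[dx, dy, dz, twist, jaw], ...]. A call has 1 to 5 rows; each row is the pose to reach, as a shift and turn from the pose commanded when the call began, along the tool's axes at that moment; what a row does not reach only later rows make up. A row lasts 1/12 s, in which the tool goes at most 41.7 mm and 7.16 degrees, less where a joint would pass 70% of its speed; a pose out of reach is approached as far as the arm can. A call with a gripper value outside its range is refused whole. The fingers move at their own pace and stop on an object; FORCE is the grip in N (left out, the last holds). Time passes only in rows, so rows that repeat a pose let the fingers close. It gives the time, the measured TCP pose, the force, the opening and the grip force at its end, in the units of the state.
- get_obs(): the state, without advancing time (a new reading comes with each control period).
- camera(name): name is "scene" or "side" or "wrist"; returns a dict with "color" (420x560x3 uint8, blue, green, red), "fx", "fy", "cx", "cy" (pixels), "xyz" and "rotation" of the camera in the world. Camera axes: x right, y up, looking along -z (the intrinsics and any distortion apply to the point x, -y, -z); pixel columns grow to the right and rows downward; lengths in m; the calibration is good to about 2 mm. A picture is of the moment at which its call begins. There is no depth.
- sign_off(): hands the job in; it is judged then, once.
The state is a dict: "time_s": time; "joint_positions": joint angles; "qvel": joint speeds; "effort": joint torques, N m; "tcp_pos": TCP position; "tool_rot": TCP orientation; "contact_force": force on the tool from outside, world axes, zero at the start; "moment": the same for the moment, N m; "grip_width": opening from 0.0 (shut) to 1.0 (fully open); "grasp_force": force on a finger pad.
Only numpy, scipy, OpenCV 4.12 (cv2) and the standard library are available. Lean on these libraries where they do the work, as an engineer would, in place of code of your own. Each camera call takes 0.05 s, during which the arm holds its last target. There are 200 camera calls.

## Task

The blue sled carrying the red phone is held back by a spring catch, the yellow bar with the red tooth. With the fingertips, press the exposed end of the yellow bar well down and keep it down while you push the sled from behind, all the way against the dark end stop under the test head; only then let the bar spring up, so that its tooth locks the sled there, and draw clear. Do not grip or lift anything, keep the phone in its sled, and leave the loose tools and parts around the fixture alone.

Things in the scene. Friction and masses are not known exactly. Their poses are not given: they have to be found in the camera images.
- fixture: Aluminium slide fixture fixed to the desk, 110 x 330 mm; origin at the centre of its underside, on the desk top. The sled slides along the fixture's own +y (to the robot's left), yaw within +-0.35 rad. Base plate top 6 mm above the desk; all heights here are above the desk. Two side walls (tops at 32 mm, inner faces at x = +-41.5 mm) guide the sled.
- lane (a point): Fixed point on the fixture's centre line at fixture y = -125 mm, 24 mm up, level with the two grey ledges that the sled rides on (x 30 to 41.5 mm at either side, inside the walls). Between the ledges is a 60 mm wide gap that holds the yellow bar and takes the fingertips.
- end_stop (a point): Centre of the inner face of the dark end stop, at fixture y = +150 mm, 33 mm up; the stop's top is at 42 mm. On it sits a small black test head (top 56 mm up, 50 mm wide) whose pins reach to fixture y = +141 mm, above the phone's end.
- catch (a joint): Spring catch: yellow bar and red tooth sink together straight down; 0 = up (locking), 0.012 m = fully down on its hard stop. The spring resists with about 4 N at first, 8 N fully down, and raises the bar by itself. The tooth stands 8 mm above the ledges when up, so the bar must be down by over 8 mm (10 mm is good) for the sled to pass.
- catch_pad (a point): Middle of the exposed, grooved end of the yellow bar, on its top face (22 mm above the desk when up), at fixture y = -125 mm, x = 0. The bar is 50 mm wide, flat, and runs from fixture y = -159 mm under the sled to +86 mm, so a fingertip can stay on it, holding it down, while following the sled.
- catch_tooth (a point): Top centre of the red tooth (40 mm wide, 12 mm along the travel) at fixture y = +73 mm, 32 mm above the desk when up. At the start it stands just ahead of the sled; at the end it lies hidden under the sled, in the sled's slot.
- sled: Blue loose sled, 80 mm wide, 150 mm long (own y), 20 mm high, 0.25 kg; origin at the centre of its underside, 24 mm up. Starts at fixture y -9 to -15 mm; home, against the end stop, at y = +75 mm. 1.5 mm play each side. Of two slots in its underside one takes the tooth at home (sled under 6 mm short of it); the other would catch the tooth halfway if the bar came up.
- sled_rear (a point): Centre of the sled's flat rear end face (80 mm wide, 20 mm high, 24 to 44 mm above the desk), the face to push: at sled y = -75 mm, 10 mm above its underside.
- phone: Red phone 138 x 68 x 9 mm lying loose in the sled's shallow tray (floor 14 mm above the sled's underside, rim 6 mm high), length along the travel; 0.18 kg; origin at the centre of its underside.
- teal_driver: Loose teal screwdriver, 124 mm long, 14 mm thick, lying on the desk on the far side of the fixture; not to be disturbed. Origin under its middle.
- red_driver: Loose red screwdriver, 134 mm long, 14 mm thick, lying on the robot's side of the fixture; not to be disturbed. Origin under its middle.
- tweezers: Loose steel tweezers, 128 mm long, lying on the robot's side of the fixture; not to be disturbed. Origin under their middle.
- dish: Loose steel screw dish, 74 mm across, 14 mm high, beyond the fixture; not to be disturbed.
- stick: Loose orange USB stick 54 x 18 x 8 mm beyond the fixture; not to be disturbed.
- battery: Loose black phone battery 107 x 38 x 9 mm on the desk to the left; not to be disturbed.
Not all that is in view belongs to the job. Several things have the shape of the sled; the one meant has the colours described above.

How it is judged:
On the way, in this order (a step that is already met when the one before it is completed fails the run):
1. the catch is pressed down while the sled is still at its start (value of joint catch above 0.008 m and y of sled in the frame of fixture below 0.002 m), for 0.1 s.
2. the sled is home against the end stop with the catch still held down (y of sled in the frame of fixture above 0.0715 m and value of joint catch above 0.006 m), for 0.1 s.
At the end, for the whole second after the job is handed in: The sled is home (origin at fixture y 69.5 to 78 mm), flat on its ledges (height within 3 mm, tilt under 0.05 rad) and at rest, the catch is up again (joint under 2 mm) with its tooth in the sled's slot, and the phone lies in the sled within 10 mm of its middle (y of sled in the frame of fixture between 0.0695 and 0.078 m and value of joint catch below 0.002 m and linear speed of sled below 0.01 m/s and z of sled in the frame of fixture between 0.021 and 0.027 m and angle between sled's own z axis and vertical below 0.05 rad and z of phone in the frame of sled between 0.009 and 0.019 m and horizontal distance between phone and sled below 0.01 m); the robot touches nothing.
It fails at once if the sled is lifted or tipped (z of sled in the frame of fixture above 0.032 m or angle between sled's own z axis and vertical above 0.12 rad).
It fails at once if the phone is lifted or leaves the sled (z of phone in the frame of sled above 0.025 m or horizontal distance between phone and sled above 0.02 m).
It fails at once if the catch is let up before the sled is home (y of sled in the frame of fixture between 0.006 and 0.066 m and value of joint catch below 0.005 m).
It fails at once if a loose tool or part beside the fixture is moved more than 15 mm (distance of any of teal_driver, red_driver, tweezers, dish, stick, battery from where it was at the start of the episode above 0.015 m).
It also fails if it takes over 38 s, if anything falls off the work surface, if the arm or the gripper's body presses on something with over 40 N, if the wrist force passes 120 N, or if a joint passes its speed limit or range.

## Working session

There is one attempt and no reset: what is moved stays moved. The work goes in short steps, Python scripts to look and compute and a shell command to move; the robot and the scene stay as the last step left them, time stands still between calls to the robot, and variables do not carry over. Pictures are saved under pics/ and viewed, at most 10 in all, crops included, and the job is handed in when it is done.

```bash
mkdir -p pics; ls; python3 - <<'E'
from cell import *
import cv2,numpy as np
for n in ["scene","side"]:
    c=camera(n); cv2.imwrite(f"pics/{n}0.png",c["color"]); print(n,{k:np.round(v,4).tolist() for k,v in c.items() if k!="color"})
o=get_obs(); print(o)
E
```

```text
pics
scene {'fx': 450.713, 'fy': 450.713, 'cx': 276.8218, 'cy': 208.2499, 'xyz': [-0.1385, 0.5072, 0.7577], 'rotation': [0.8087, -0.0049, -2.078]}
side {'fx': 386.6699, 'fy': 386.6699, 'cx': 275.5652, 'cy': 210.1724, 'xyz': [0.4212, -0.6047, 0.3791], 'rotation': [1.1975, -0.0191, -0.1161]}
{'time_s': 0.1, 'joint_positions': array([-1.38902212e+00,  5.32823905e-02,  1.61413949e+00,  1.44497383e-06,
        1.47598817e+00, -1.18996316e-01]), 'qvel': array([-0.00112359, -0.00188285, -0.00341377, -0.00253714,  0.00063365,
        0.00085204]), 'effort': array([ 1.70651761e-03, -3.94899881e+01, -3.71364498e+01, -2.12949334e-05,
        3.84449173e-03, -8.19469932e-06]), 'tcp_pos': array([ 0.18506611, -0.59641418,  0.24120145]), 'tool_rot': array([-3.13978828e+00, -2.17181679e-04,  3.00770187e-01]), 'contact_force': array([-0.37945334,  0.08148868,  0.3990019 ]), 'moment': array([ 0.03326543,  0.00253004, -0.01782509]), 'grasp_force': 0.0, 'grip_width': 1.0014568275760978}
```

View pics/scene0.png

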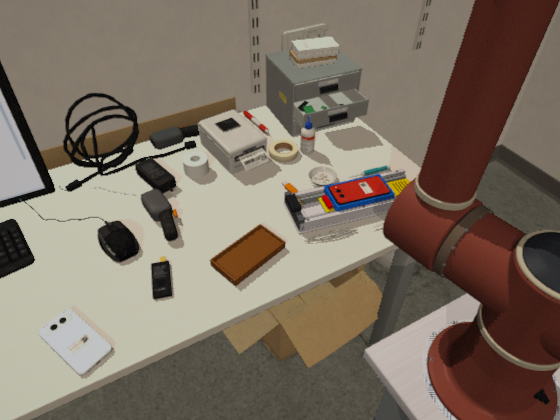

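View pics/side0.png

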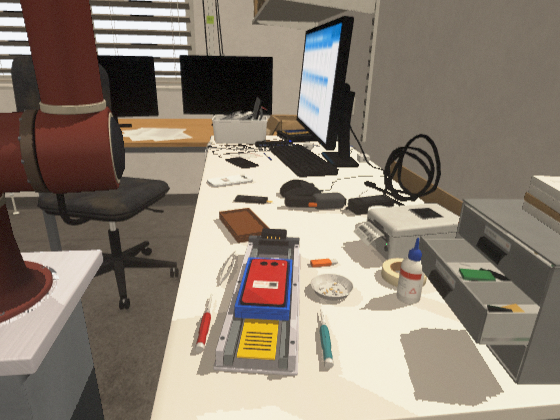

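Scene: the blue sled with the red phone is at about (360,192), its yellow pad at (400,187) and the dark stop at (293,205). In the side view the sled is at (265,285), the pad at (258,340) and the stop at (273,243). The other tray-shaped thing is the brown tray, scene (248,254) / side (242,223). Only the blue one with the red phone fits the description, so I'll confirm it in a crop and measure.

```bash
cat > h.py <<'E'
from cell import *
import cv2,numpy as np
from scipy.spatial.transform import Rotation as Ro
def ray(c,uv):
    u,v=uv; d=np.array([(u-c["cx"])/c["fx"],-(v-c["cy"])/c["fy"],-1.])
    return np.array(c["xyz"]),Ro.from_euler("xyz",c["rotation"]).as_matrix()@d
def plane(c,uv,z):
    o,d=ray(c,uv); return o+d*(z-o[2])/d[2]
def tri(c1,p1,c2,p2):
    (a,d),(b,e)=ray(c1,p1),ray(c2,p2)
    s=np.linalg.lstsq(np.stack([d,-e],1),b-a,rcond=None)[0]
    p,q=a+d*s[0],b+e*s[1]; return (p+q)/2,np.linalg.norm(p-q)
def proj(c,p):
    q=Ro.from_euler("xyz",c["rotation"]).as_matrix().T@(np.array(p)-c["xyz"])
    return np.array([c["cx"]-c["fx"]*q[0]/q[2],c["cy"]+c["fy"]*q[1]/q[2]])
RNG={"yellow":((22,130,120),(34,255,255)),"blue":((108,150,60),(125,255,255)),"red":((0,170,120),(6,255,255))}
def mask(img,n,roi):
    m=cv2.inRange(cv2.cvtColor(img,cv2.COLOR_BGR2HSV),*map(np.array,RNG[n]))
    x0,y0,x1,y1=roi; k=np.zeros_like(m); k[y0:y1,x0:x1]=m[y0:y1,x0:x1]; return k
def blobs(img,n,roi,amin=15):
    m=cv2.morphologyEx(mask(img,n,roi),cv2.MORPH_CLOSE,np.ones((5,5)))
    cs,_=cv2.findContours(m,cv2.RETR_EXTERNAL,cv2.CHAIN_APPROX_NONE)
    return sorted([c for c in cs if cv2.contourArea(c)>amin],key=cv2.contourArea,reverse=True)
E
python3 - <<'E'
from h import *
A=camera("scene");B=camera("side")
a=cv2.resize(A["color"][150:240,270:425],None,fx=5,fy=5,interpolation=2)[:, :780]
b=cv2.resize(B["color"][225:375,190:345],None,fx=4,fy=4,interpolation=2)
cv2.imwrite("pics/ca.png",a);cv2.imwrite("pics/cb.png",b)
for n in RNG:
    for c,roi,t in((A,(275,160,425,235),"scene"),(B,(215,230,302,370),"side")):
        for k in blobs(c["color"],n,roi)[:3]:
            r=cv2.minAreaRect(k); print(n,t,cv2.contourArea(k),np.round(r[0],1),np.round(cv2.boxPoints(r),1).tolist())
E
```

```text
yellow scene 188.5 [399.3 184.2] [[386.6000061035156, 182.3000030517578], [403.79998779296875, 172.1999969482422], [412.0, 186.1999969482422], [394.79998779296875, 196.3000030517578]]
yellow scene 47.5 [324.1 205.5] [[314.70001220703125, 201.60000610351562], [319.3999938964844, 196.5], [333.5, 209.5], [328.79998779296875, 214.60000610351562]]
yellow side 1275.5 [257.3 338.4] [[236.8000030517578, 356.3999938964844], [239.3000030517578, 317.79998779296875], [277.8999938964844, 320.3999938964844], [275.29998779296875, 359.0]]
blue scene 302.0 [358.4 197.3] [[323.29998779296875, 208.3000030517578], [324.20001220703125, 183.60000610351562], [393.3999938964844, 186.1999969482422], [392.5, 210.89999389648438]]
blue side 694.0 [263.  288.2] [[234.39999389648438, 316.29998779296875], [237.5, 257.20001220703125], [291.70001220703125, 260.0], [288.6000061035156, 319.1000061035156]]
red scene 872.0 [359. 189.] [[329.3999938964844, 186.39999389648438], [384.5, 173.6999969482422], [388.6000061035156, 191.60000610351562], [333.5, 204.3000030517578]]
red scene 44.5 [326.8 201.3] [[321.29998779296875, 196.39999389648438], [324.8999938964844, 194.1999969482422], [332.29998779296875, 206.1999969482422], [328.79998779296875, 208.39999389648438]]
red side 1610.5 [264.2 281.1] [[241.6999969482422, 301.6000061035156], [245.39999389648438, 257.20001220703125], [286.79998779296875, 260.6000061035156], [283.1000061035156, 305.1000061035156]]
```

View pics/cb.png

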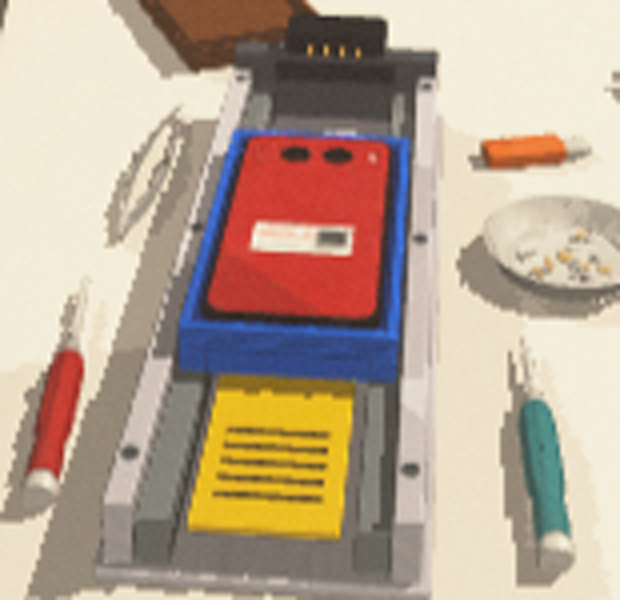

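View pics/ca.png

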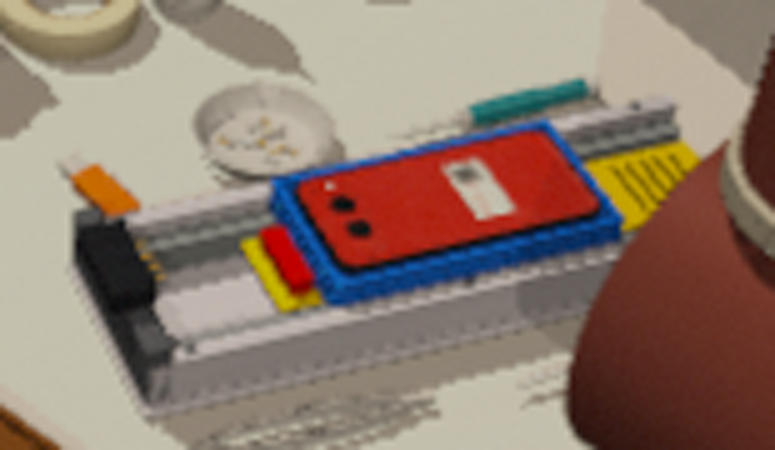

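The crops confirm it: blue sled, red phone, yellow grooved bar end, and red tooth ahead of the sled. Side pixels: sled rear top corners (235,306) and (290,309), bar end corners (237,357) and (275,359.5). Scene pixels: sled top corners (380,174), (394,194), (325,187) and (336,208). Next I triangulate these.

```bash
python3 - <<'E'
from h import *
A=camera("scene");B=camera("side")
S={"rearNear":((394.4,193.6),(235.2,306.5)),"rearFar":((379.6,174.4),(290.2,309.2)),"frontNear":((336,207.6),(248.7,258.2)),"frontFar":((324.6,186.6),(292,259.7))}
P={}
for n,(a,b) in S.items():
    p,e=tri(A,a,B,b); P[n]=p; print(n,p.round(4),"gap",round(e,4),"plane .044 scene",plane(A,a,.044).round(4),"side",plane(B,b,.044).round(4))
b1=plane(B,(237,356.75),.022);b2=plane(B,(275,359.5),.022);print("bar end",b1.round(4),b2.round(4),np.linalg.norm(b1-b2))
print("groove mid",plane(B,(258,341),.022).round(4))
print("tooth scene",plane(A,(327.4,201.6),.032).round(4))
Q={n:plane(B,S[n][1],.044)for n in S}
for L,t in((P,"tri"),(Q,"side")):
    d=(L["frontNear"]+L["frontFar"]-L["rearNear"]-L["rearFar"])/2; c=sum(L.values())/4
    print(t,"len",np.linalg.norm(d),"width",np.linalg.norm(L["rearNear"]-L["rearFar"]),"yaw",np.arctan2(-d[0],d[1]),"centre",c.round(4))
E
```

```text
rearNear [ 0.4239 -0.1299  0.0428] gap 0.0001 plane .044 scene [ 0.423  -0.1288  0.044 ] side [ 0.424  -0.1315  0.044 ]
rearFar [ 0.5009 -0.145   0.0426] gap 0.004 plane .044 scene [ 0.497  -0.1432  0.044 ] side [ 0.5024 -0.145   0.044 ]
frontNear [0.4517 0.0186 0.041 ] gap 0.0012 plane .044 scene [0.4499 0.0206 0.044 ] side [0.4509 0.0123 0.044 ]
frontFar [0.5271 0.0015 0.0425] gap 0.0024 plane .044 scene [0.5241 0.0028 0.044 ] side [5.279e-01 4.000e-04 4.400e-02]
bar end [ 0.4244 -0.2089  0.022 ] [ 0.4724 -0.2184  0.022 ] 0.04893729827704977
groove mid [ 0.4534 -0.1818  0.022 ]
tooth scene [0.4867 0.0185 0.032 ]
tri len 0.14991541412951181 width 0.07838641157750609 yaw -0.1810997355799944 centre [ 0.4759 -0.0637  0.0422]
side len 0.14695511298974198 width 0.07962087114885372 yaw -0.1791612560214142 centre [ 0.4763 -0.066   0.044 ]
```

Yaw is -0.18. The sled measures 150 x 79 mm with its top at about 43 mm, and the pad is at about (0.454, -0.181), so the sizes and heights match the description. I'll close the fingers and move above the pad.

```bash
python3 -m creep '[[3.2,-2.7,0,0,0],[6.4,-5.4,0,0,0],[9.6,-8.1,0,0,0],[12.8,-10.8,0,0,0],[16,-13.4,0,0,0]]' 30; python3 -m creep '[[3.2,-2.7,0,0,0],[6.4,-5.4,0,0,0],[9.6,-8.1,0,0,0],[12.8,-10.8,0,0,0],[16,-13.4,0,0,0]]'; python3 -m creep '[[2,-1.7,0,0,0],[4,-3.3,0,0,0],[6,-5,0,0,0],[6,-5,0,-0.12,0],[6,-5,0,-0.24,0]]'
```

```text
time_s: 0.72
tcp_pos: [0.2986, -0.4201, 0.2422]
tool_rot: [3.142, -0.0, 0.3]
contact_force: [0.6, 0.1, 0.6]
grip_width: 0.3
grasp_force: 0.0
time_s: 1.13
tcp_pos: [0.4116, -0.2449, 0.2426]
tool_rot: [3.141, -0.001, 0.3]
contact_force: [0.3, -0.1, -0.9]
grip_width: 0.004
grasp_force: 0.0
time_s: 1.55
tcp_pos: [0.4541, -0.1798, 0.2423]
tool_rot: [3.142, -0.0, 0.55]
contact_force: [-0.0, -0.5, -0.1]
grip_width: -0.001
grasp_force: 0.0
```

```bash
python3 -m creep '[[0,0,0,-0.12,0],[0,0,0,-0.24,0],[0,0,0,-0.36,0],[0,0,0,-0.48,0],[0,0,0,-0.6,0]]';python3 -m creep '[[0,0,0,-0.12,0],[0,0,0,-0.24,0],[0,0,0,-0.25,0],[0,0,0,-0.25,0]]'; python3 - <<'E'
from h import *
c=camera("wrist");cv2.imwrite("pics/w1.png",c["color"]);o=get_obs()
p=o["tcp_pos"];print(o["time_s"],p.round(4),o["tool_rot"].round(4),o["contact_force"].round(2),{k:np.round(v,4).tolist() for k,v in c.items() if k!="color"})
E
```

```text
time_s: 1.97
tcp_pos: [0.4534, -0.1812, 0.2423]
tool_rot: [3.142, 0.0, 1.147]
contact_force: [-0.5, -0.2, 0.0]
grip_width: 0.004
grasp_force: 0.0
time_s: 2.3
tcp_pos: [0.4534, -0.1812, 0.2423]
tool_rot: [-3.142, -0.0, 1.388]
contact_force: [0.0, -0.6, -0.0]
grip_width: -0.002
grasp_force: 0.0
2.35 [ 0.4534 -0.1812  0.2423] [3.1416 0.     1.3881] [-0.14  0.46 -0.02] {'fx': 343.6147, 'fy': 343.6147, 'cx': 278.5744, 'cy': 206.1453, 'xyz': [0.4666, -0.1082, 0.3745], 'rotation': [-0.2927, 0.0004, -0.1826]}
```

View pics/w1.png

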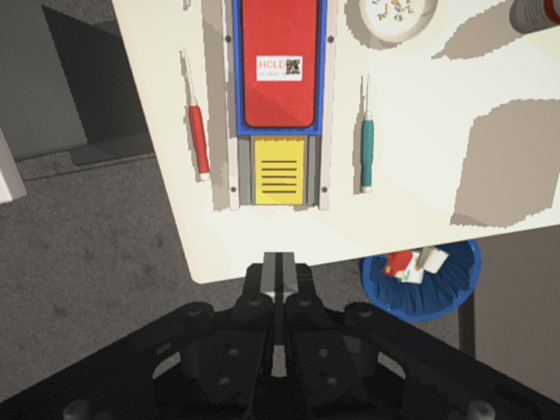

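The wrist view shows the shut fingers at (279,270), aligned with the fixture. The bar end spans (254,205)-(304,206), the grooves centre on (279,176), and the sled's rear edge is at row 135. The second measurement comes from here.

```bash
python3 - <<'E'
from h import *
c=camera("wrist");im=c["color"]
k=blobs(im,"yellow",(240,130,320,215))[0];r=cv2.minAreaRect(k);bx=cv2.boxPoints(r);print("yellow",np.round(bx,1).tolist())
bb=sorted(bx.tolist(),key=lambda p:-p[1])[:2]
e=[plane(c,p,.022) for p in bb];m=(e[0]+e[1])/2;print("bar end",m.round(4),"w",np.linalg.norm(e[0]-e[1]))
k=max(blobs(im,"blue",(225,0,335,145)),key=lambda q:q[:,0,1].max());q=k[:,0,:];print("blue bottom rows",[int(q[abs(q[:,0]-u)<3,1].max()) for u in(245,279,315)],q[:,0].min(),q[:,0].max())
s=[plane(c,p,.044) for p in((237,134.5),(323,135.5))];print("sled rear",((s[0]+s[1])/2).round(4),np.linalg.norm(s[0]-s[1]),np.arctan2(*(s[1]-s[0])[[1,0]]))
w=[plane(c,p,.032) for p in((234,189),(325,188.5))];print("wall screws",w,np.arctan2(*(w[1]-w[0])[[1,0]]))
yaw=-.181;d=np.array([-np.sin(yaw),np.cos(yaw)]);x=np.array([d[1],-d[0]])
O=m[:2]+.159*d;pad=O-.125*d;sr=(s[0]+s[1])[:2]/2
print("origin",O.round(4),"pad",pad.round(4),"sled rear fix y",(sr-O)@d,(sr-O)@x)
t=get_obs()["tcp_pos"][:2];print("tcp fix x,y",(t-O)@x,(t-O)@d)
E
```

```text
yellow [[255.0, 139.0], [303.0, 139.0], [303.0, 203.0], [255.0, 203.0]]
bar end [ 0.4483 -0.2092  0.022 ] w 0.05128366544896346
blue bottom rows [133, 133, 133] 233 325
sled rear [ 0.4626 -0.1373  0.044 ] 0.08131786386221866 -0.19416502931687074
wall screws [array([ 0.40616786, -0.18329042,  0.032     ]), array([ 0.49801459, -0.19972154,  0.032     ])] -0.17702452012227052
origin [ 0.4769 -0.0528] pad [ 0.4544 -0.1758] sled rear fix y -0.08562506120671015 0.001046454631591754
tcp fix x,y 4.197844211093345e-06 -0.13050949484203767
```

Consistent: the tool is on the centre line at fixture y of about -130 mm, and tool x points along the travel. Descending.

```bash
python3 -m creep '[[0.2,0,4,0,0],[0.4,0,8,0,0],[0.5,0,12,0,0],[0.5,0,16,0,0],[0.5,0,19,0,0]]'; python3 -m creep '[[0,0,0.5,0,0],[0,0,1,0,0],[0,0,1.5,0,0],[0,0,1.8,0,0],[0,0,1.8,0,0]]'; python3 -m creep '[[0,0,0.3,0,0],[0,0,0.5,0,0],[0,0,0.5,0,0]]'
```

```text
time_s: 2.82
tcp_pos: [0.4529, -0.1753, 0.049]
tool_rot: [-3.139, -0.001, 1.389]
contact_force: [0.4, 0.1, -0.4]
grip_width: 0.0
grasp_force: 0.0
time_s: 3.23
tcp_pos: [0.4556, -0.177, 0.0359]
tool_rot: [3.139, 0.001, 1.39]
contact_force: [0.5, 0.1, 0.3]
grip_width: -0.0
grasp_force: 0.0
time_s: 3.48
tcp_pos: [0.4559, -0.1772, 0.0309]
tool_rot: [3.138, 0.001, 1.391]
contact_force: [1.0, -0.6, 4.7]
grip_width: -0.002
grasp_force: 2.1
```

```bash
python3 -m creep '[[0,0,0.3,0,0],[0,0,0.6,0,0],[0,0,0.8,0,0],[0,0,0.8,0,0]]'; python3 -m creep '[[0,0,0.1,0,0],[0,0,0.2,0,0],[0,0,0.2,0,0]]'
```

```text
time_s: 3.82
tcp_pos: [0.456, -0.1773, 0.0229]
tool_rot: [3.138, 0.001, 1.391]
contact_force: [0.4, -0.6, 6.8]
grip_width: -0.003
grasp_force: 3.5
time_s: 4.07
tcp_pos: [0.456, -0.1772, 0.0212]
tool_rot: [3.138, 0.001, 1.391]
contact_force: [-0.1, -0.6, 8.0]
grip_width: -0.0
grasp_force: 3.8
```

The spring reads about 8 N, so the bar is down around 11.5 mm. Now pushing slowly.

```bash
python3 -m creep '[[0.5,0,0,0,0],[1,0,0,0,0],[1.5,0,0,0,0],[2,0,0,0,0],[2.2,0,0,0,0]]'; python3 -m creep '[[0.3,0,0,0,0],[0.6,0,0,0,0],[0.9,0,0,0,0],[1.2,0,0,0,0],[1.5,0,0,0,0]]'; python3 -m creep '[[0.1,0,0,0,0],[0.1,0,0,0,0]]'; python3 - <<'E'
from h import *
c=camera("side");cv2.imwrite("pics/s2.png",cv2.resize(c["color"][215:375,180:330],None,fx=3.7,fy=3.7))
E
```

```text
time_s: 4.48
tcp_pos: [0.4603, -0.1568, 0.0218]
tool_rot: [3.137, 0.005, 1.392]
contact_force: [-1.4, -6.4, 7.7]
grip_width: 0.001
grasp_force: 3.7
time_s: 4.9
tcp_pos: [0.463, -0.1429, 0.0219]
tool_rot: [3.137, 0.006, 1.392]
contact_force: [-2.0, -9.8, 6.5]
grip_width: -0.0
grasp_force: 5.1
time_s: 5.07
tcp_pos: [0.4632, -0.1416, 0.0218]
tool_rot: [3.137, 0.006, 1.392]
contact_force: [-1.7, -6.7, 8.0]
grip_width: -0.003
grasp_force: 4.4
```

View pics/s2.png

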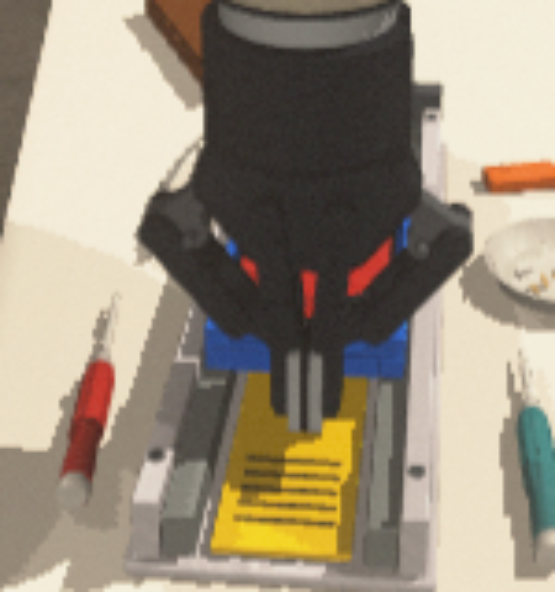

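The fingertips hold the bar down in the gap at crop (303,425), and they have reached the sled's rear at about (303,370). The force is steady and the tools are untouched, so I keep pushing.

```bash
python3 -m creep '[[0.4,0,0.05,0,0],[0.8,0,0.05,0,0],[1.2,0,0.05,0,0],[1.6,0,0.05,0,0],[2,0,0.05,0,0]]'; python3 -m creep '[[0.4,0,0,0,0],[0.8,0,0,0,0],[1.2,0,0,0,0],[1.6,0,0,0,0],[2,0,0,0,0]]';  python3 -m creep '[[0.4,0,0,0,0],[0.8,0,0,0,0],[1.2,0,0,0,0],[1.6,0,0,0,0],[2,0,0,0,0]]'; python3 - <<'E'
from h import *
c=camera("scene");cv2.imwrite("pics/a3.png",cv2.resize(c["color"][140:240,265:425],None,fx=4.5,fy=4.5))
t=get_obs()["tcp_pos"];d=np.array([.18,.984]);print((t[:2]-[.4769,-.0528])@d)
E
```

```text
time_s: 5.53
tcp_pos: [0.4672, -0.1227, 0.0219]
tool_rot: [3.136, 0.007, 1.392]
contact_force: [-1.0, -10.1, 7.9]
grip_width: 0.003
grasp_force: 5.8
time_s: 5.95
tcp_pos: [0.4708, -0.1029, 0.0219]
tool_rot: [3.136, 0.007, 1.392]
contact_force: [-1.7, -10.0, 8.8]
grip_width: 0.002
grasp_force: 5.9
time_s: 6.37
tcp_pos: [0.4745, -0.0831, 0.0218]
tool_rot: [3.136, 0.007, 1.392]
contact_force: [-1.8, -9.9, 9.8]
grip_width: 0.004
grasp_force: 6.0
-0.029649310487698314
```

View pics/a3.png

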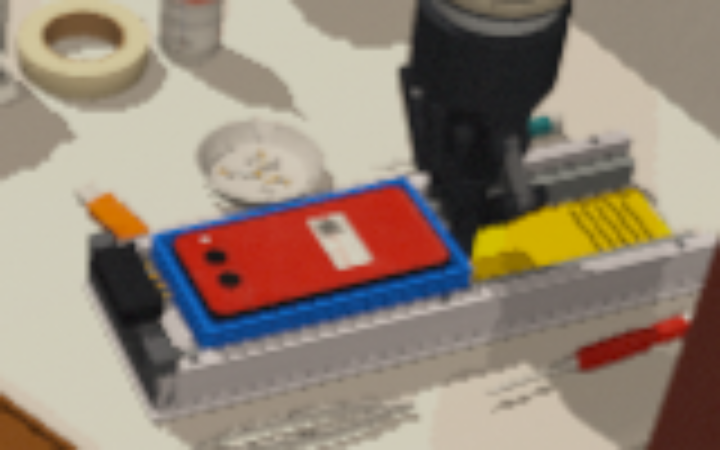

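The sled is close to the stop at crop (165,330), still sliding flat with the phone seated. I push on until the force rises.

```bash
python3 -m creep '[[0.3,0,0,0,0],[0.6,0,0,0,0],[0.9,0,0,0,0],[1.2,0,0,0,0]]'; python3 -m creep '[[0.2,0,0,0,0],[0.4,0,0,0,0],[0.4,0,0,0,0]]'; python3 -m creep '[[0.2,0,0,0,0],[0.3,0,0,0,0],[0.3,0,0,0,0]]'
```

```text
time_s: 6.75
tcp_pos: [0.4766, -0.0714, 0.0218]
tool_rot: [3.136, 0.006, 1.392]
contact_force: [-1.4, -9.9, 9.1]
grip_width: 0.002
grasp_force: 6.1
time_s: 7.0
tcp_pos: [0.4772, -0.068, 0.0218]
tool_rot: [3.136, 0.008, 1.393]
contact_force: [-2.5, -13.4, 9.3]
grip_width: 0.003
grasp_force: 8.3
time_s: 7.25
tcp_pos: [0.4772, -0.0678, 0.0219]
tool_rot: [3.136, 0.014, 1.394]
contact_force: [-5.3, -25.7, 9.0]
grip_width: 0.0
grasp_force: 14.9
```

```bash
python3 - <<'E'
from h import *
c=camera("scene");cv2.imwrite("pics/a4.png",cv2.resize(c["color"][170:235,270:380],None,fx=7,fy=7,interpolation=2))
d=np.array([.18,.984]);d/=np.linalg.norm(d);O=np.array([.4769,-.0528])
for p in (O+.150*d,O+.141*d):print(proj(c,[*p,.042]))
o=get_obs();print(o["contact_force"],o["time_s"])
E
```

```text
[296.21014819 204.76273665]
[299.83921596 203.9259859 ]
[ -6.12143731 -24.69248154  10.01902375] 7.3
```

View pics/a4.png

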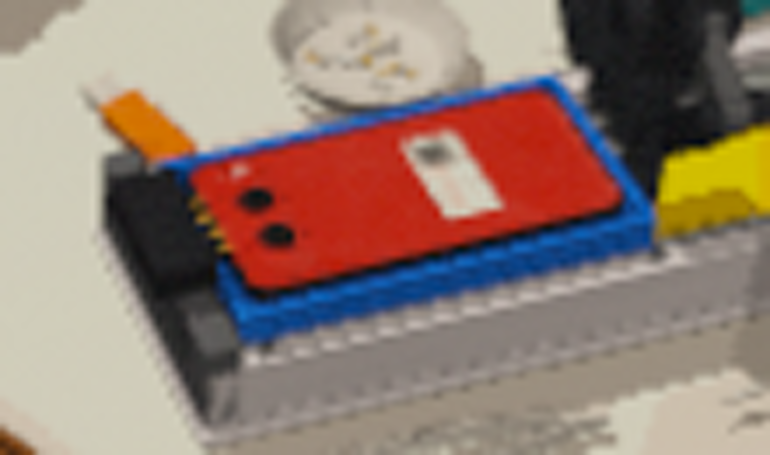

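The sled is flush against the stop at crop (235,335) and the pins are over the phone's end. I back the fingertips off slightly so they don't drag the sled up, then raise.

```bash
python3 -m creep '[[-0.2,0,0,0,0],[-0.4,0,0,0,0],[-0.6,0,0,0,0],[-0.8,0,0,0,0],[-0.8,0,0,0,0]]'; python3 -m creep '[[0,0,-0.3,0,0],[0,0,-0.6,0,0],[0,0,-0.9,0,0],[0,0,-1.2,0,0],[0,0,-1.5,0,0]]'; python3 -m creep '[[0,0,-1,0,0],[0,0,-3,0,0],[-1,0,-6,0,0],[-3,0,-9,0,0],[-6,0,-12,0,0]]'; python3 -m creep '[[-3,0,-1,0,0],[-6,0,-2,0,0],[-8,0,-2,0,0],[-8,0,-2,0,0],[-8,0,-2,0,0]]'; python3 - <<'E'
from h import *
c=camera("side");a=cv2.resize(c["color"][215:375,180:330],None,fx=3,fy=3,interpolation=2)
c=camera("scene");b=cv2.resize(c["color"][150:235,270:425],None,fx=3,fy=3,interpolation=2)
h=np.zeros((480,800,3),np.uint8);h[:,:450]=a;b=cv2.resize(b,(350,192));h[:192,450:]=b
w=camera("wrist")["color"];h[200:462,450:]=cv2.resize(w,(350,262));cv2.imwrite("pics/f.png",h)
E
```

```text
time_s: 7.72
tcp_pos: [0.4767, -0.0692, 0.0213]
tool_rot: [3.136, -0.002, 1.39]
contact_force: [2.1, 3.2, 7.6]
grip_width: 0.001
grasp_force: 4.0
time_s: 8.13
tcp_pos: [0.474, -0.0692, 0.0344]
tool_rot: [3.142, 0.0, 1.391]
contact_force: [-0.0, 0.2, 0.7]
grip_width: -0.002
grasp_force: 0.0
time_s: 8.55
tcp_pos: [0.4617, -0.1265, 0.1536]
tool_rot: [-3.138, -0.001, 1.394]
contact_force: [1.9, -0.2, -0.3]
grip_width: 0.001
grasp_force: 0.0
time_s: 8.97
tcp_pos: [0.4478, -0.2066, 0.1727]
tool_rot: [-3.14, -0.001, 1.389]
contact_force: [0.5, 1.2, -0.8]
grip_width: 0.004
grasp_force: 0.0
```

View pics/f.png

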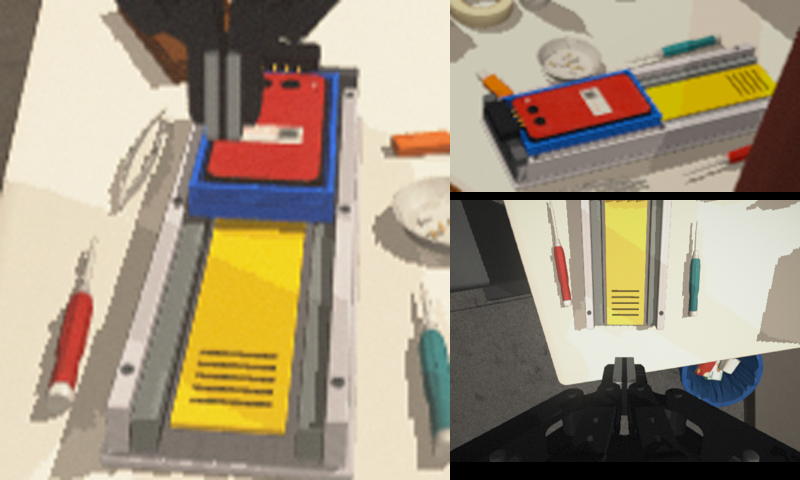

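The sled is against the stop with the phone seated. The bar-end corners, side (237,357) and (276,359), match their starting pixels, so the bar is up. The tools are undisturbed and the robot is clear.

```bash
python3 -c "
from cell import *
print(sign_off())"
```

```text
the job is handed in; nothing more can be done
None
```

I held the catch down, pushed the sled home against the end stop, let the bar spring back up and drew clear, then handed the job in about 9 s into the 38 s allowed; no verdict was shown.

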